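# Shim the rocking corner of an engine jig plate

## Task

The engine jig plate rocks because one of its four rubber feet has gone soft. With closed fingers, press down on the plate's corners until you find the one that gives way, then press the raised shim tab beside that corner flat onto its ledge. Leave the other three shim tabs raised, do not shift or lift the plate, and do not disturb the things lying around.

Things in the scene. Friction and masses are not known exactly. Their poses are not given: they have to be found in the camera images.
- bed: dark steel bed fixed to the bench, 200 x 280 x 10 mm (x by y by z); origin at the centre of its underside, on the bench; x away from the robot at yaw 0, y to the robot's left, yaw within 0.3 rad. It carries four dome-topped black rubber feet (24 mm wide, 36 mm high, all alike) and four hinged steel shims.
- plate: loose aluminium jig plate, 160 x 160 x 12 mm, 3 kg, lying on the four feet, centred on the bed with the bed's yaw; origin at the centre of its underside, which is 46 mm above the bench (top 58 mm). A small engine is bolted to its middle: within 30 mm of the middle along x and 62 mm along y, its top 96 mm above the bench.
- corner_near_left (a point): place to press the plate's near left corner (near = robot's side, left = +y): centre of a thin 22 mm steel disc on its top face, straight above the foot, 58 mm from the plate's middle along x and 47 mm along y. Over a firm foot it gives under 1 mm at 20 N; over the soft one it starts to give at about 2.5 N, stops 4 mm down at about 5.5 N, and springs back
- corner_near_right (a point): place to press the plate's near right corner (near = robot's side, left = +y): centre of a thin 22 mm steel disc on its top face, straight above the foot, 58 mm from the plate's middle along x and 47 mm along y. Over a firm foot it gives under 1 mm at 20 N; over the soft one it starts to give at about 2.5 N, stops 4 mm down at about 5.5 N, and springs back
- corner_far_left (a point): place to press the plate's far left corner (near = robot's side, left = +y): centre of a thin 22 mm steel disc on its top face, straight above the foot, 58 mm from the plate's middle along x and 47 mm along y. Over a firm foot it gives under 1 mm at 20 N; over the soft one it starts to give at about 2.5 N, stops 4 mm down at about 5.5 N, and springs back
- corner_far_right (a point): place to press the plate's far right corner (near = robot's side, left = +y): centre of a thin 22 mm steel disc on its top face, straight above the foot, 58 mm from the plate's middle along x and 47 mm along y. Over a firm foot it gives under 1 mm at 20 N; over the soft one it starts to give at about 2.5 N, stops 4 mm down at about 5.5 N, and springs back
- shim_near_left (a joint): hinge angle of the near left corner's shim, rad: 0 to 0.12 at the start (free end of the tab raised about 40 degrees), 0.70 when pressed flat on its ledge; friction holds it where it is left. The hinge lies along the bed's x, 77 mm from the bed's middle in y, 22 mm above the bench; flat, the tab's upper face is 24 mm above the bench
- tab_near_left (a point): point on the upper face of the near left shim's tab, on its middle line 30 mm from the hinge. The tab, a steel strip 24 mm wide, 52 mm long, 4 mm thick, sticks out from under the plate's left edge along the bed's +y, in line (in x) with the corner's disc. Pressed straight down here with 3 to 8 N it folds flat and its cam swings up under the plate
- shim_near_right (a joint): hinge angle of the near right corner's shim, rad: 0 to 0.12 at the start (free end of the tab raised about 40 degrees), 0.70 when pressed flat on its ledge; friction holds it where it is left. The hinge lies along the bed's x, 77 mm from the bed's middle in y, 22 mm above the bench; flat, the tab's upper face is 24 mm above the bench
- tab_near_right (a point): point on the upper face of the near right shim's tab, on its middle line 30 mm from the hinge. The tab, a steel strip 24 mm wide, 52 mm long, 4 mm thick, sticks out from under the plate's right edge along the bed's -y, in line (in x) with the corner's disc. Pressed straight down here with 3 to 8 N it folds flat and its cam swings up under the plate
- shim_far_left (a joint): hinge angle of the far left corner's shim, rad: 0 to 0.12 at the start (free end of the tab raised about 40 degrees), 0.70 when pressed flat on its ledge; friction holds it where it is left. The hinge lies along the bed's x, 77 mm from the bed's middle in y, 22 mm above the bench; flat, the tab's upper face is 24 mm above the bench
- tab_far_left (a point): point on the upper face of the far left shim's tab, on its middle line 30 mm from the hinge. The tab, a steel strip 24 mm wide, 52 mm long, 4 mm thick, sticks out from under the plate's left edge along the bed's +y, in line (in x) with the corner's disc. Pressed straight down here with 3 to 8 N it folds flat and its cam swings up under the plate
- shim_far_right (a joint): hinge angle of the far right corner's shim, rad: 0 to 0.12 at the start (free end of the tab raised about 40 degrees), 0.70 when pressed flat on its ledge; friction holds it where it is left. The hinge lies along the bed's x, 77 mm from the bed's middle in y, 22 mm above the bench; flat, the tab's upper face is 24 mm above the bench
- tab_far_right (a point): point on the upper face of the far right shim's tab, on its middle line 30 mm from the hinge. The tab, a steel strip 24 mm wide, 52 mm long, 4 mm thick, sticks out from under the plate's right edge along the bed's -y, in line (in x) with the corner's disc. Pressed straight down here with 3 to 8 N it folds flat and its cam swings up under the plate
- socket_mid (a point): bystander: steel socket standing upright, 28 mm wide, 42 mm high; its centre
- driver_grip (a point): bystander: screwdriver lying on the bench; middle of its handle
- jar_mid (a point): bystander: amber glass jar with a steel cap, 52 mm wide, 70 mm high; its centre
There are look-alikes about, which are no part of the job. Of the things like the plate, leave any that is brown or green; of the rest the larger one is meant.

How it is judged:
On the way, in this order (a step that is already met when the one before it is completed fails the run):
1. the corner over the soft foot is pressed down with the fingers until the plate sinks there by 2 mm or more (contact force between the fingers and plate above 1 N and ((horizontal distance between corner_near_left and softfoot_c0 below 0.05 m and height (world z) of corner_near_left below 0.056 m) or (horizontal distance between corner_near_right and softfoot_c0 below 0.05 m and height (world z) of corner_near_right below 0.056 m) or (horizontal distance between corner_far_left and softfoot_c0 below 0.05 m and height (world z) of corner_far_left below 0.056 m) or (horizontal distance between corner_far_right and softfoot_c0 below 0.05 m and height (world z) of corner_far_right below 0.056 m))), for 0.1 s.
2. the shim tab at that corner is pressed flat (((horizontal distance between corner_near_left and softfoot_c0 below 0.05 m and value of joint shim_near_left above 0.62 rad) or (horizontal distance between corner_near_right and softfoot_c0 below 0.05 m and value of joint shim_near_right above 0.62 rad) or (horizontal distance between corner_far_left and softfoot_c0 below 0.05 m and value of joint shim_far_left above 0.62 rad) or (horizontal distance between corner_far_right and softfoot_c0 below 0.05 m and value of joint shim_far_right above 0.62 rad))), for 0.2 s.
At the end, for the whole second after the job is handed in: the shim at the rocking corner lies flat (within 0.08 rad of its ledge), the other three tabs are still raised (joint under 0.35 rad), and the plate lies level (within 0.012 rad), at rest and within 12 mm of where it started (((horizontal distance between corner_near_left and softfoot_c0 below 0.05 m and value of joint shim_near_left above 0.62 rad) or (horizontal distance between corner_near_right and softfoot_c0 below 0.05 m and value of joint shim_near_right above 0.62 rad) or (horizontal distance between corner_far_left and softfoot_c0 below 0.05 m and value of joint shim_far_left above 0.62 rad) or (horizontal distance between corner_far_right and softfoot_c0 below 0.05 m and value of joint shim_far_right above 0.62 rad)) and not ((not (horizontal distance between corner_near_left and softfoot_c0 below 0.05 m) and value of joint shim_near_left above 0.35 rad) or (not (horizontal distance between corner_near_right and softfoot_c0 below 0.05 m) and value of joint shim_near_right above 0.35 rad) or (not (horizontal distance between corner_far_left and softfoot_c0 below 0.05 m) and value of joint shim_far_left above 0.35 rad) or (not (horizontal distance between corner_far_right and softfoot_c0 below 0.05 m) and value of joint shim_far_right above 0.35 rad)) and angle between plate's own z axis and vertical below 0.012 rad and distance of plate from where it was at the start of the episode below 0.012 m and linear speed of plate below 0.02 m/s); the robot touches nothing.
It fails at once if a shim at a firm corner is pressed down (past 0.35 rad) (not (not ((not (horizontal distance between corner_near_left and softfoot_c0 below 0.05 m) and value of joint shim_near_left above 0.35 rad) or (not (horizontal distance between corner_near_right and softfoot_c0 below 0.05 m) and value of joint shim_near_right above 0.35 rad) or (not (horizontal distance between corner_far_left and softfoot_c0 below 0.05 m) and value of joint shim_far_left above 0.35 rad) or (not (horizontal distance between corner_far_right and softfoot_c0 below 0.05 m) and value of joint shim_far_right above 0.35 rad)))).
It fails at once if the plate is shifted or lifted by more than 12 mm (distance of plate from where it was at the start of the episode above 0.012 m).
It fails at once if the socket, screwdriver or jar is moved by more than 20 mm (distance of any of socket_mid, driver_grip, jar_mid from where it was at the start of the episode above 0.02 m).
It also fails if it takes over 54 s, if anything falls off the work surface, if the arm or the gripper's body presses on something with over 40 N, if the wrist force passes 120 N, or if a joint passes its speed limit or range.

## Robot

A 6-joint arm with a two-finger parallel gripper is mounted at the origin on the work surface. World frame = base frame: x ahead of the robot, y to its left, z up, the work surface at z = 0. Lengths are in m, angles in rad, forces in N, time in s.
With the tool pointing down it reaches from about 0.3 to 0.775 m from the base axis. Payload 14.6 kg.
Tool frame: the origin (TCP) lies at the very end of the fingers, on their centre line; the grasp point (between the pads) lies 19 mm behind it (hold_point_z is the distance from the TCP to the grasp point, in m); z points along the fingers, y is the line along which they close (so a half turn about z gives the same grasp; the last joint's range is limited). The gripper opens to 94 mm and grips with 3 to 60 N. Pads are 16 mm wide; open, the fingers measure 119 mm over their backs; the gripper's body (75 mm by 177 mm) begins 78 mm behind the grasp point.
Start: joints at [1.23, 0.3, 1.521, -0, 1.321, -0.067], TCP at [0.149, 0.53, 0.205] pointing down, gripper open.
Joint ranges: [-3.03, 3.03], [-0.79, 2.21], [0.23, 2.52], [-1.04, 4.18], [0, 3.07], [-2.55, 2.55]. Speed limits (rad/s): [2.22, 2.22, 2.57, 3.14, 3.14, 3.14].

## Interface

Orientations are given as a unit quaternion [x, y, z, w].
In Python, from station import * gives the robot as it stands.
- The arm moves only by the tool step_arm, never from a script. Its argument "motion" is text: rows parted by semicolons, each of 7 numbers parted by spaces: the shift along the tool's x, y, z in mm, then the turn, a rotation vector about the tool's x, y, z in degrees, then the closure, from 0 (fully open) to 1 (shut). In form: dx dy dz rx ry rz fingers; .... A call has 1 to 12 rows; each row is the pose to reach, as a shift and turn from the pose commanded when the call began, along the tool's axes at that moment; what a row does not reach only later rows make up. A row lasts 1/8 s, in which the tool goes at most 62.5 mm and 10.7 degrees, less where a joint would pass 70% of its speed; a pose out of reach is approached as far as the arm can. A call with a gripper value outside its range is refused whole. The fingers move at their own pace and stop on an object; "force" is the grip in N (left out, the last holds). Time passes only in rows, so rows that repeat a pose let the fingers close. It gives the time, the measured TCP pose, the force, the opening and the grip force at its end, in the units of the state.
- observe(): the state, without advancing time (a new reading comes with each control period).
- get_image(name): name is "side" or "top" or "wrist"; returns a dict with "img" (420x560x3 uint8, red, green, blue), "fx", "fy", "cx", "cy" (pixels), "cam_to_world" (4x4, takes a point from camera to world coordinates); the wrist camera has in their place "T_tool_cam" (4x4, takes a point from camera to tool coordinates, whose origin is the TCP and whose axes are the flange's). Camera axes: x right, y down, z forward; pixel columns grow to the right and rows downward; lengths in m; the calibration is good to about 2 mm. A picture is of the moment at which its call begins: read the wrist's pose just before it. There is no depth.
- hand_in(): hands the job in; it is judged then, once.
The state is a dict: "time_s": time; "joint_pos": joint angles; "qd": joint speeds; "effort": joint torques, N m; "position": TCP position; "tcp_rot": TCP orientation; "contact_force": force on the tool from outside, world axes, zero at the start; "moment": the same for the moment, N m; "gripper_width": finger opening in m; "grasp_force": force on a finger pad.
Only numpy, scipy, OpenCV 4.12 (cv2) and the standard library are available. Lean on these libraries where they do the work, as an engineer would, in place of code of your own. Each camera call takes 0.05 s, during which the arm holds its last target. There are 200 camera calls.

## Working session

There is one attempt and no reset: what is moved stays moved. The work goes in short steps, Python scripts to look and compute and a tool call to move; the robot and the scene stay as the last step left them, time stands still between calls to the robot, and variables do not carry over. Pictures are saved under pics/ and viewed, at most 10 in all, crops included, and the job is handed in when it is done.

Besides the shell and the picture viewer there is one more tool, called after "Request:" by a JSON object that holds its "fn" and its "kwargs", one argument or row to a line. step_arm: Moves the arm, as the interface text tells. Its arguments: {"type":"object","properties":{"motion":{"type":"string"},"force":{"type":"number"}},"required":["motion"]}

```bash
mkdir -p pics
python3 - <<'E'
from station import *
import cv2,json
import numpy as np
for n in("top","side"):
    d=get_image(n); cv2.imwrite(f"pics/{n}0.png",d["img"][:,:,::-1])
    np.save(f"pics/{n}0.npy",d,allow_pickle=True)
    print(n,d["fx"],d["fy"],d["cx"],d["cy"],np.round(d["cam_to_world"],4).tolist())
print(observe())
E
```

```text
top 429.9818270352792 429.9818270352792 278.08185685662744 207.1363044423496 [[0.0218, -0.994, 0.1073, 0.4198], [-0.9993, -0.0248, -0.0269, 0.023], [0.0294, -0.1067, -0.9939, 1.0127], [0.0, 0.0, 0.0, 1.0]]
side 381.3751880979004 381.3751880979004 277.12744569841715 208.0108252798173 [[0.8456, -0.3946, 0.3594, 0.2705], [-0.5338, -0.6226, 0.5723, -0.4106], [-0.002, -0.6758, -0.7371, 0.6099], [0.0, 0.0, 0.0, 1.0]]
{'time_s': 0.1, 'joint_pos': array([ 1.23040297e+00,  3.00407140e-01,  1.52150340e+00, -1.48385485e-05,
        1.32073462e+00, -6.66381355e-02]), 'qd': array([ 0.00077083, -0.00243281, -0.00312446,  0.00089817, -0.00222607,
        0.00068416]), 'effort': array([-1.91431727e-04, -5.32642686e+01, -3.53281975e+01,  7.08428957e-02,
        2.35204987e-02, -1.04131368e-05]), 'position': array([0.14863857, 0.52928598, 0.20495428]), 'tcp_rot': array([ 1.36448756e-01,  9.90646991e-01, -5.16844750e-04, -9.93237269e-05]), 'contact_force': array([-0.40128408,  0.84437659, -0.31952596]), 'moment': array([ 0.0150671 ,  0.01356796, -0.00805162]), 'grasp_force': 0.0, 'gripper_width': 0.09381019241103661}
```

View pics/top0.png

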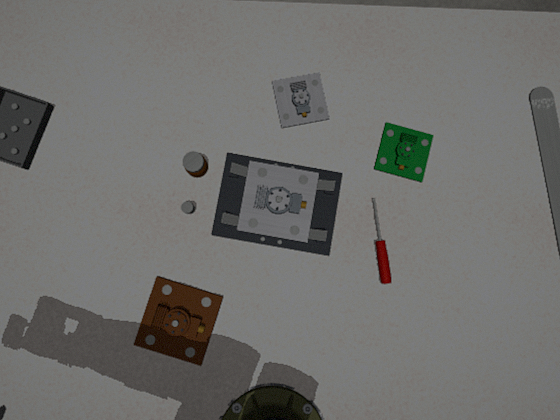

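View pics/side0.png

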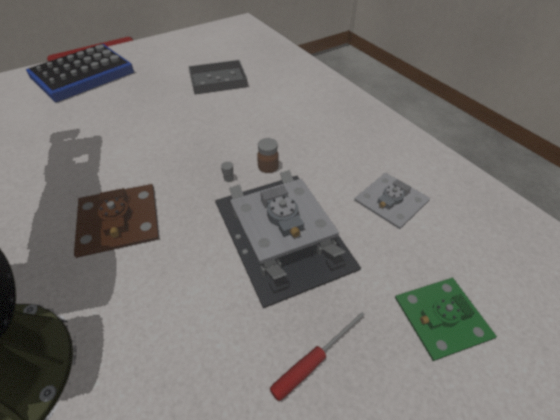

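The top view shows the grey plate on its dark bed at (279,201), with the jar at (195,164), the socket at (188,207) and the driver at (381,250). The green, brown and small grey plates are look-alikes. Next I'll measure the bed and the discs.

```bash
cat > h.py <<'E'
import numpy as np,cv2
def ray(d,uv,z):
    T=np.array(d["cam_to_world"]);uv=np.atleast_2d(uv).astype(float)
    r=np.c_[(uv[:,0]-d["cx"])/d["fx"],(uv[:,1]-d["cy"])/d["fy"],np.ones(len(uv))]@T[:3,:3].T
    return T[:3,3]+r*((z-T[2,3])/r[:,2])[:,None]
def proj(d,P):
    T=np.array(d["cam_to_world"]);p=(np.atleast_2d(P)-T[:3,3])@T[:3,:3]
    return np.c_[p[:,0]/p[:,2]*d["fx"]+d["cx"],p[:,1]/p[:,2]*d["fy"]+d["cy"]]
E
python3 - <<'E'
from h import *
d=np.load("pics/top0.npy",allow_pickle=True).item(); im=d["img"]
g=cv2.cvtColor(im,cv2.COLOR_RGB2GRAY)
m=np.zeros_like(g); roi=np.s_[140:265,205:350]; m[roi]=(g[roi]<85)*255
cs,_=cv2.findContours(m,cv2.RETR_EXTERNAL,cv2.CHAIN_APPROX_NONE)
c=max(cs,key=cv2.contourArea); h=cv2.convexHull(c)[:,0]
w=ray(d,h,0.010)
r=cv2.minAreaRect((w[:,:2]*1000).astype(np.float32)); print("bed",r)
# plate: fill the bright part within the bed
m2=np.zeros_like(g); cv2.fillPoly(m2,[h],255); m2=((m2>0)&(g>110)).astype(np.uint8)*255
m2=cv2.morphologyEx(m2,cv2.MORPH_OPEN,np.ones((25,25)) ) if 0 else m2
cs,_=cv2.findContours(m2,cv2.RETR_EXTERNAL,cv2.CHAIN_APPROX_NONE)
for k in cs:
    if cv2.contourArea(k)>30: print(cv2.contourArea(k),cv2.boundingRect(k),cv2.minAreaRect((ray(d,k[:,0],.058)[:,:2]*1000).astype(np.float32)))
s="".join
cr=cv2.resize(im[140:265,205:350],None,fx=5.5,fy=4.8*5.5/5.5 if 0 else 4.8,interpolation=cv2.INTER_CUBIC)
cr=cv2.resize(im[145:265,205:350],(725,600),interpolation=cv2.INTER_CUBIC)
cv2.imwrite("pics/crop.png",np.clip(cr[:,:,::-1]*1.4,0,255))
for n,z in(("jar",.07),):pass
print(ray(d,[[195,160]],.07),ray(d,[[188,205]],.042),ray(d,[[374,198],[381,240],[386,283]],.015))
E
```

```text
bed ((537.3785400390625, -1.882537841796875), (278.62548828125, 199.00897216796875), 81.320068359375)
165.5 (274, 217, 36, 25) ((478.2427978515625, -32.1963005065918), (77.2493896484375, 47.250736236572266), 81.02690124511719)
52.5 (269, 190, 16, 20) ((539.9842529296875, 1.6384201049804688), (43.28300857543945, 32.54471206665039), 4.723182678222656)
[[0.62224543 0.18420999 0.07      ]] [[0.52445448 0.20034614 0.042     ]] [[ 0.55486637 -0.22948392  0.015     ]
 [ 0.45651604 -0.2457016   0.015     ]
 [ 0.35774015 -0.25693358  0.015     ]][ WARN:0@0.026] global loadsave.cpp:1063 imwrite_ Unsupported depth image for selected encoder is fallbacked to CV_8U.
```

View pics/crop.png

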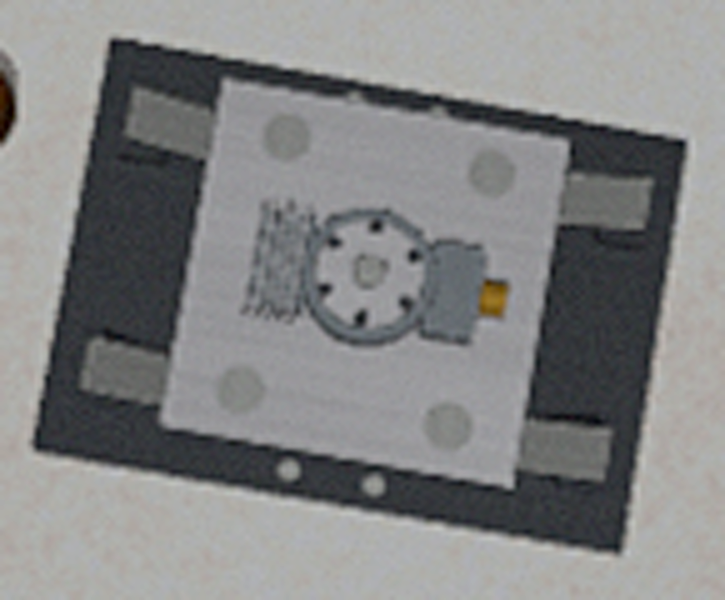

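Four pale discs show in the crop at (288,137), (491,172), (241,389) and (447,426). There is a tab on each side, and the bed measures 279 x 199 mm, as specified. I'll check the disc geometry next.

```bash
cat >> h.py <<'E'
N=["FL","FR","NL","NR"]; S=np.array([[1,1],[1,-1],[-1,1],[-1,-1]])
def frame(c,yaw):
    R=np.array([[np.cos(yaw),-np.sin(yaw)],[np.sin(yaw),np.cos(yaw)]])
    return c+(S*[.058,.047])@R.T, c+(S*[.058,.107])@R.T
def rel(st,P):  # target world -> tool shift mm
    from scipy.spatial.transform import Rotation as R
    return np.round(1000*R.from_quat(st["tcp_rot"]).inv().apply(np.array(P)-st["position"]),1)
E
python3 - <<'E'
from h import *
from station import observe
from scipy.spatial.transform import Rotation as R
d=np.load("pics/top0.npy",allow_pickle=True).item()
p=np.array([[288,137],[491,172],[241,389],[447,426]])/5+[205,145]-.4
w=ray(d,p,.058)[:,:2]; print(w, "centre",w.mean(0))
x=(w[0]+w[1]-w[2]-w[3])/2;y=(w[0]+w[2]-w[1]-w[3])/2
print("spans",np.hypot(*x),np.hypot(*y),"yaw",np.degrees(np.arctan2(x[1],x[0])),np.degrees(np.arctan2(-y[0],y[1])))
c=np.array([.5374,-.0019]); a,b=frame(c,np.radians(-8.7)); print(a,b,sep="\n")
# side view check: discs predicted from side
s=np.load("pics/side0.npy",allow_pickle=True).item()
print(proj(s,np.c_[w,[.058]*4]).round(0).tolist())
st=observe(); print(R.from_quat(st["tcp_rot"]).as_matrix().round(3))
for n,q in zip(N,w): print(n,rel(st,[*q,.12]))
E
```

```text
[[ 0.60159615  0.03467021]
 [ 0.58809762 -0.05714808]
 [ 0.48744898  0.05261173]
 [ 0.47315145 -0.0393307 ]] centre [ 0.53757355 -0.00229921]
spans 0.11593366162867072 0.09292554481597398 yaw -8.871641998561449 -8.601480339643041
[[ 0.6018419   0.03578609]
 [ 0.58762339 -0.05713234]
 [ 0.48717661  0.05333234]
 [ 0.4729581  -0.03958609]]
[[ 0.61091755  0.09509572]
 [ 0.57854774 -0.11644197]
 [ 0.49625226  0.11264197]
 [ 0.46388245 -0.09889572]]
[[298.0, 191.0], [320.0, 223.0], [245.0, 207.0], [263.0, 242.0]]
[[-0.963  0.27  -0.   ]
 [ 0.27   0.963 -0.001]
 [ 0.    -0.001 -1.   ]]
FL [-569.8 -353.7   85.3]
FR [-581.6 -445.7   85.4]
NL [-455.1 -367.2   85.3]
NR [-466.2 -459.6   85.4]
```

Request:
{"fn": "step_arm", "kwargs": {
  "motion": "-45 -37 0 0 0 -2 1; -91 -73 10 0 0 -4 1; -136 -110 20 0 0 -7 1; -182 -147 30 0 0 -7 1; -227 -183 40 0 0 -7 1; -273 -220 50 0 0 -7 1; -318 -257 60 0 0 -7 1; -364 -294 70 0 0 -7 1; -410 -330 80 0 0 -7 1; -455 -367 85 0 0 -7 1; -455 -367 85 0 0 -7 1; -455 -367 85 0 0 -7 1",
  "force": 30
}}

```text
time_s: 1.6
position: [0.4871, 0.0534, 0.1202]
tcp_rot: [0.076, 0.997, 0.0, -0.0]
contact_force: [-0.4, 0.4, -0.2]
gripper_width: 0.0004
grasp_force: 0.0
```

Request:
{"fn": "step_arm", "kwargs": {
  "motion": "0 0 30 0 0 0 1; 0 0 50 0 0 0 1; 0 0 58 0 0 0 1; 0 0 60 0 0 0 1; 0 0 61 0 0 0 1; 0 0 62 0 0 0 1; 0 0 63 0 0 0 1; 0 0 63 0 0 0 1"
}}

```text
time_s: 2.6
position: [0.4878, 0.0532, 0.0579]
tcp_rot: [0.076, 0.997, 0.0, 0.0]
contact_force: [-2.1, 0.7, 4.7]
gripper_width: 0.0003
grasp_force: 2.4
```

Request:
{"fn": "step_arm", "kwargs": {
  "motion": "0 0 1 0 0 0 1; 0 0 2 0 0 0 1; 0 0 2 0 0 0 1"
}}

```text
time_s: 2.98
position: [0.4879, 0.0532, 0.0574]
tcp_rot: [0.076, 0.997, 0.0, 0.001]
contact_force: [-11.8, -0.3, 26.9]
gripper_width: 0.0004
grasp_force: 13.3
```

Near left is firm, so next is near right.

Request:
{"fn": "step_arm", "kwargs": {
  "motion": "0 0 -12 0 0 0 1; 0 -47 -12 0 0 0 1; 0 -94 -12 0 0 0 1; 0 -94 -12 0 0 0 1; 0 -94 -5 0 0 0 1; 0 -94 -4 0 0 0 1; 0 -94 -3 0 0 0 1; 0 -94 -2 0 0 0 1; 0 -94 -1 0 0 0 1; 0 -94 -1 0 0 0 1"
}}

```text
time_s: 4.22
position: [0.4736, -0.0393, 0.0575]
tcp_rot: [0.076, 0.997, 0.0, 0.0]
contact_force: [-6.5, 3.2, 16.4]
gripper_width: 0.0004
grasp_force: 8.0
```

Near right is firm as well (16 N at 57.5 mm). Next is far right, going up and over.

Request:
{"fn": "step_arm", "kwargs": {
  "motion": "0 0 -30 0 0 0 1; 0 0 -65 0 0 0 1; -58 0 -65 0 0 0 1; -116 0 -65 0 0 0 1; -116 0 -65 0 0 0 1; -116 0 -30 0 0 0 1; -116 0 -7 0 0 0 1; -116 0 -4 0 0 0 1; -116 0 -3 0 0 0 1; -116 0 -2 0 0 0 1; -116 0 -1 0 0 0 1; -116 0 -1 0 0 0 1"
}}

```text
time_s: 5.72
position: [0.5881, -0.0573, 0.0577]
tcp_rot: [0.076, 0.997, -0.0, 0.0]
contact_force: [-0.6, -0.3, 0.5]
gripper_width: 0.0004
grasp_force: 0.0
```

Request:
{"fn": "step_arm", "kwargs": {
  "motion": "0 0 1 0 0 0 1; 0 0 2 0 0 0 1; 0 0 2 0 0 0 1"
}}

```text
time_s: 6.1
position: [0.5882, -0.0575, 0.0557]
tcp_rot: [0.076, 0.997, -0.0, 0.0]
contact_force: [0.3, -1.5, 4.2]
gripper_width: 0.0007
grasp_force: 2.1
```

Far right gives way: 55.7 mm at 4 N, where the firm corners took over 15 N. I'll press a little further and hold.

Request:
{"fn": "step_arm", "kwargs": {
  "motion": "0 0 1 0 0 0 1; 0 0 1.5 0 0 0 1; 0 0 1.5 0 0 0 1; 0 0 1.5 0 0 0 1"
}}

```text
time_s: 6.6
position: [0.5883, -0.0576, 0.0543]
tcp_rot: [0.076, 0.997, -0.0, 0.0]
contact_force: [0.0, -3.1, 4.9]
gripper_width: 0.0006
grasp_force: 2.8
```

Request:
{"fn": "step_arm", "kwargs": {
  "motion": "0 0 -20 0 0 0 1; 0 0 -35 0 0 0 1; 0 -30 -35 0 0 0 1; 0 -60 -35 0 0 0 1; 0 -60 -35 0 0 0 1; 0 -60 -15 0 0 0 1; 0 -60 -5 0 0 0 1; 0 -60 0 0 0 0 1; 0 -60 5 0 0 0 1; 0 -60 10 0 0 0 1; 0 -60 15 0 0 0 1; 0 -60 15 0 0 0 1"
}}

```text
time_s: 8.1
position: [0.579, -0.1166, 0.0388]
tcp_rot: [0.076, 0.997, 0.0, -0.0]
contact_force: [0.6, 0.3, 0.3]
gripper_width: 0.0007
grasp_force: 0.0
```

Request:
{"fn": "step_arm", "kwargs": {
  "motion": "0 0 4 0 0 0 1; 0 0 8 0 0 0 1; 0 0 11 0 0 0 1; 0 0 13 0 0 0 1; 0 0 14 0 0 0 1; 0 0 14 0 0 0 1"
}}

```text
time_s: 8.85
position: [0.5789, -0.1166, 0.0248]
tcp_rot: [0.076, 0.997, 0.0, -0.0]
contact_force: [0.7, -2.0, 2.4]
gripper_width: 0.0004
grasp_force: 1.5
```

Run:
```python
from station import *
import cv2
d=get_image("side");cv2.imwrite("pics/s1.png",cv2.resize(d["img"][150:320,190:400,::-1],None,fx=3.5,fy=3.5,interpolation=cv2.INTER_CUBIC))
print(observe()["contact_force"],observe()["position"])
```

```text
[-0.09085979 -3.30571797  2.81866013] [ 0.57887154 -0.11653852  0.02482979]
```

View pics/s1.png

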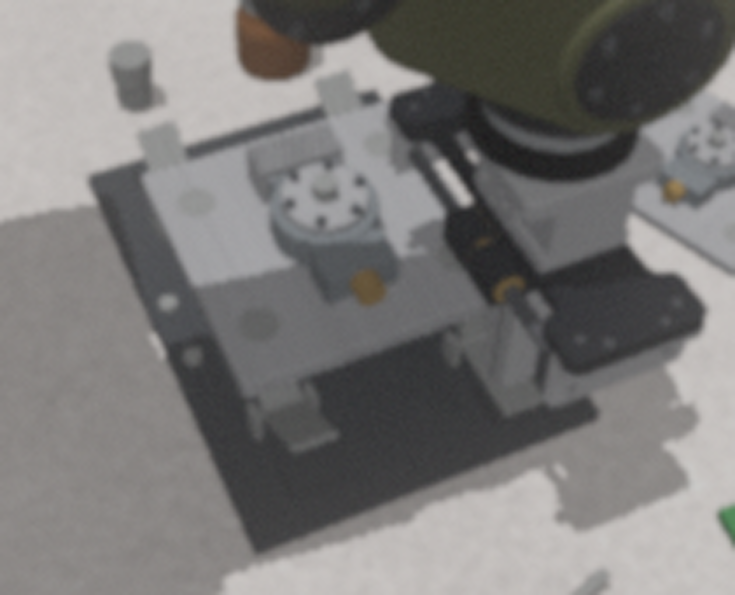

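The fingers, at (510,380) in the crop, are pressing the far-right tab down, and the other three tabs are still raised. I'll press a little firmer and then lift.

Request:
{"fn": "step_arm", "kwargs": {
  "motion": "0 0 0.7 0 0 0 1; 0 0 1.4 0 0 0 1; 0 0 1.4 0 0 0 1; 0 0 1.4 0 0 0 1"
}}

```text
time_s: 9.4
position: [0.579, -0.1166, 0.0241]
tcp_rot: [0.076, 0.997, -0.0, 0.0]
contact_force: [-2.8, -3.2, 9.0]
gripper_width: 0.0007
grasp_force: 4.8
```

Request:
{"fn": "step_arm", "kwargs": {
  "motion": "0 0 0.5 0 0 0 1; 0 0 -30 0 0 0 1; 0 0 -80 0 0 0 1; 0 0 -130 0 0 0 1; 40 -40 -160 0 0 0 1; 80 -80 -160 0 0 0 1; 120 -120 -160 0 0 0 1; 150 -150 -160 0 0 0 1; 150 -150 -160 0 0 0 1"
}}

```text
time_s: 10.52
position: [0.4065, -0.243, 0.1834]
tcp_rot: [0.077, 0.997, 0.0, -0.0]
contact_force: [0.3, -0.9, 0.5]
gripper_width: 0.0005
grasp_force: 0.0
```

Run:
```python
from station import *
import cv2,numpy as np
d=get_image("side");a=cv2.resize(d["img"][150:320,190:400,::-1],(400,324),interpolation=cv2.INTER_CUBIC)
d=get_image("top");b=cv2.resize(d["img"][145:265,205:350,::-1],(391,324),interpolation=cv2.INTER_CUBIC)
cv2.imwrite("pics/s2.png",np.hstack([a,b]))
```

```text
(no output)
```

View pics/s2.png

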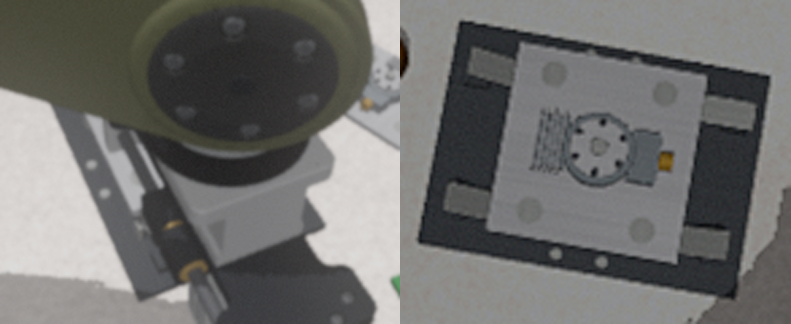

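The side view is blocked by the arm. The top view shows the plate in place and a longer far-right tab at (730,112), so it looks flat. I'll move clear and check from the side.

Request:
{"fn": "step_arm", "kwargs": {
  "motion": "50 60 -20 0 0 0 1; 60 120 -20 0 0 0 1; 60 180 -20 0 0 0 1; 60 240 -20 0 0 0 1; 60 300 -20 0 0 0 1; 60 360 -20 0 0 0 1; 60 420 -20 0 0 0 1; 60 480 -20 0 0 0 1; 60 480 -20 0 0 0 1; 60 480 -20 0 0 0 1"
}}

```text
time_s: 11.88
position: [0.4207, 0.2418, 0.203]
tcp_rot: [0.075, 0.997, -0.0, -0.001]
contact_force: [0.3, -0.2, 0.5]
gripper_width: 0.0003
grasp_force: 0.0
```

Run:
```python
from station import *
import cv2,numpy as np
d=get_image("side");cv2.imwrite("pics/s3.png",cv2.resize(d["img"][150:320,190:400,::-1],None,fx=3.5,fy=3.5,interpolation=cv2.INTER_CUBIC))
```

```text
(no output)
```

View pics/s3.png

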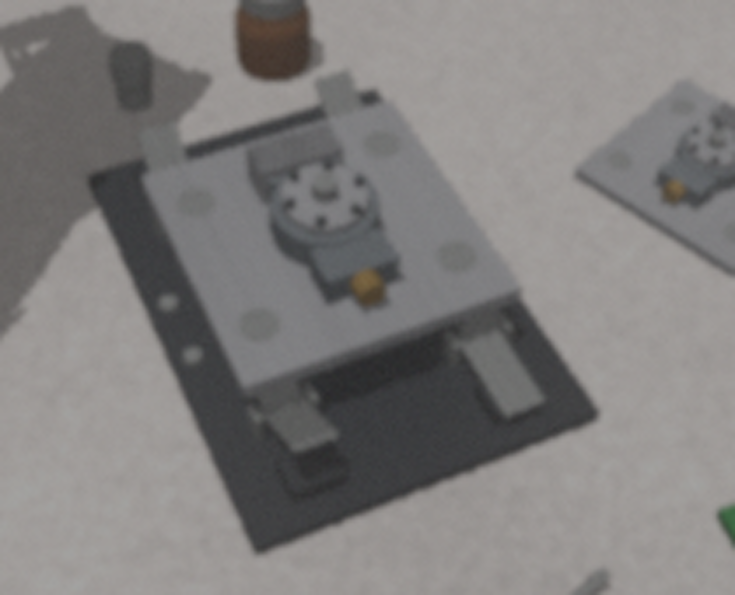

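The far-right tab at (505,375) lies flat on its ledge. The other three are raised and the plate sits where it was, so I'm handing in.

```bash
python3 -c "
from station import *
print(hand_in())"
```

```text
the job is handed in; nothing more can be done
None
```

The soft foot was at the far right corner; I pressed its shim tab flat, left the other three raised with the plate in place, and handed the job in (no verdict was returned).

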